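# Lock the board on the angle table and hold a pressing block flush on its slope

### The arm

A 7-joint arm with a two-finger parallel gripper is mounted at the origin on the work surface; the furniture and walls round the work are solid. World frame = base frame: x ahead of the robot, y to its left, z up, the work surface at z = 0. Lengths are in m, angles in rad, forces in N, time in s.
With the tool pointing down it reaches from about 0.4 to 0.925 m from the base axis. Payload 5.6 kg.
Tool frame: the origin (TCP) lies on the centre line of the jaws, within the pads' length; the fingertips stand r.tip_reach ahead of it and the grasp point (between the pads) lies 5 mm behind it (r.tip_reach is the distance from the TCP to the fingertips, in m); z points along the fingers, y is the line along which they close (so a half turn about z gives the same grasp; the last joint's range is limited). The gripper opens to 85 mm and grips with 20 to 120 N. Pads are 22 mm wide; open, the fingers measure 114 mm over their backs; the gripper's body (76 mm by 85 mm) begins 54 mm behind the grasp point. The pads swing forward as they close: fully open they stand 13 mm farther back than shut.
Start: joints at [1.201, 0.468, -0.012, 1.603, 0.006, 1.071, -0.056], TCP at [0.209, -0.616, 0.218] pointing down, gripper open.
Joint ranges: [-2.53, 2.53], [-0.31, 2.02], [-1.57, 1.55], [0.28, 2.44], [-1.29, 4.43], [0.15, 1.84], [-2.92, 2.92]. Speed limits (rad/s): [2.57, 2.57, 3.14, 3.14, 3.14, 3.14, 3.14].

### API

Orientations are given as a 3x3 rotation matrix whose columns are the frame's x, y, z axes.
In Python, from station import sensors, eyes, r gives the robot as it stands.
- The arm moves only by the tool jog_arm, never from a script. Its argument "deltas" is one flat list of numbers, 4 for each row, row after row: the shift along the tool's x, y, z in m, then the turn about the tool's z in rad. In form: [x, y, z, spin, x, y, z, spin, ...]. A call has 1 to 20 rows; each row shifts and turns the commanded pose from where the row before left it, along the tool's axes as they then stand; what a row does not reach is not made up. A row lasts 1/8 s, in which the tool goes at most 62.5 mm and 10.7 degrees, less where a joint would pass 70% of its speed; a pose out of reach is approached as far as the arm can. A call is refused whole if a number of a shift passes 0.0625 or a number of a turn 0.188, either way. A call with a gripper value outside its range is refused whole. "claw" is the opening in per cent of the stroke, from 0 (shut) to 100 (fully open), set as the call begins (left out, the last holds). The fingers move at their own pace and stop on an object; the grip force is fixed at half the most. Time passes only in rows, so rows that do not move let the fingers close. It gives the time, the measured TCP pose, the force, the opening and the grip force at its end, in the units of the state.
- sensors.state(): the state, without advancing time (a new reading comes with each control period).
- eyes.snapshot(name): name is "scene" or "top" or "wrist"; returns (picture, depth): 420x560x3 uint8, red, green, blue; 420x560 float32, m along the optical axis (not along the pixel's ray), 0 where there is no reading.
- eyes.camera_params(name): a dict with "camera_matrix" (3x3 intrinsics, pixels), "R" (3x3) and "t" (3): a world point X has camera coordinates R X + t; the wrist camera has in their place "T_tool_cam" (4x4, takes a point from camera to tool coordinates, whose origin is the TCP and whose axes are the flange's). Camera axes: x right, y down, z forward; pixel columns grow to the right and rows downward; lengths in m; the calibration is good to about 2 mm. A picture is of the moment at which its call begins: read the wrist's pose just before it. camera_params takes no time and is no camera call.
- r.sign_off(): hands the job in; it is judged then, once.
The state is a dict: "time": time; "joint_pos": joint angles; "qd": joint speeds; "effort": joint torques, N m; "ee_pos": TCP position; "ee_rot": TCP orientation; "force": force on the tool from outside, world axes, zero at the start; "ft_torque": the same for the moment, N m; "gripper_width": opening from 0.0 (shut) to 1.0 (fully open); "finger_force": force on a finger pad.
Only numpy, scipy, OpenCV 4.12 (cv2) and the standard library are available. Lean on these libraries where they do the work, as an engineer would, in place of code of your own. Each camera call takes 0.05 s, during which the arm holds its last target. There are 200 camera calls.

### The job

First press the red keeper of the angle table down until it snaps shut on the upper end of the board. Then pick up the small plain wooden block and lay it flat side down on the open part of the sloping board, in the middle, its long side running up the slope, clear of the keeper, and tilted so that it lies flush. Finish while still gripping the block and pushing it flush against the board with a light steady push of about 10 N, so that a clamp can be fitted; do not shift the angle of the table or disturb the sanding block.

Things in the scene. Friction and masses are not known exactly. Their poses are not given: they have to be found in the camera images.
- work_face (a point): Middle of the open part of the sloping board's top face, on the face. Axes: x up the slope, y level across the board, z out of the face (normal). The board is pale wood, 36 mm wide, 160 mm long; 105 mm of it (x -53 to +52 mm) stays open below the shut keeper. The slope is 10 to 23 degrees, differing each time; its low end is nearer the robot.
- keeper (a joint): Opening angle of the red keeper (rad): 0 shut, lying parallel to the board; starts 0.8 to 1.0, up off the board. A sprung detent resists until about 0.25 rad (a few newtons at the press point, under 10 N), then the spring pulls it shut; let go before that, it springs up to about 0.65.
- keeper_hinge (a point): On the keeper's hinge axis at mid width; axis parallel to work_face y, 120.5 mm up-slope of work_face and 6 mm out from the face. The keeper is a red plate 68 mm long, 56 wide, 9 thick, its mid-plane through the hinge axis; shut, it points down-slope from the hinge; opening swings its free end out from the face. Axes turn with it: -x to its free end, z out of its top.
- keeper_press (a point): Place to push on, on the keeper's top face at mid width, 52 mm from the hinge axis, 16 mm short of the free end, between two thin black rubber grip strips; the keeper is pressed shut here. Axes as for keeper_hinge.
- caul_center (a point): Centre (half-way up) of the plain brown pine pressing block, 40 x 70 x 22 mm, 0.1 to 0.2 kg, lying flat on the bench to the right of the robot; x is across its 40 mm width, y along its 70 mm length, z its 22 mm height. It changes places with the sanding block.
- caul: The same block; origin at the centre of its underside.
- tilt: Tilting aluminium table, 80 mm wide, with the board fixed on it, on a blue base 62 mm high; a stiff friction hinge at its low end holds the slope; origin on that hinge, axes as work_face. The table's top lies 20 mm below the board's face. Two steel guide arcs 50 mm either side of the middle line may rise to 20 mm above the face from 35 to 75 mm up-slope of work_face.
- sanding_block: Bystander: sanding block, cork above and grey below, 62 x 107 x 27 mm; origin at the centre of its underside.

How it is judged:
On the way, in this order (a step that is already met when the one before it is completed fails the run):
1. the keeper is snapped shut while the block still lies on the bench (value of joint keeper below 0.05 rad and height (world z) of caul_center below 0.03 m), for 0.2 s.
2. the block is lifted in the gripper (height (world z) of caul_center above 0.05 m and contact force between caul and the fingers above 1 N), for 0.1 s.
At the end, for the whole second after the job is handed in: Keeper shut (<0.05 rad). Block held in the fingers at rest, flush on the board within 4 deg, long side up the slope within 11 deg, centre within 16 mm along and 9 mm across of the open part's middle, clear of the keeper, pushed on it with 3 to 35 N; the face shifted under 6 mm (value of joint keeper below 0.05 rad and angle between the z axis of caul and the z axis of work_face, either way round below 0.07 rad and angle between the y axis of caul and the x axis of work_face, either way round below 0.2 rad and x of caul_center in the frame of work_face between -0.016 and 0.016 m and y of caul_center in the frame of work_face between -0.009 and 0.009 m and z of caul_center in the frame of work_face between 0.008 and 0.0135 m and contact force between caul and tilt between 3 and 35 N and contact force between caul and the fingers above 2 N and contact force between caul and keeper below 0.5 N and linear speed of caul below 0.02 m/s and distance of work_face from where it was at the start of the episode below 0.006 m); the arm keeps its last pose, push and grip.
It fails at once if the sanding block is moved more than 30 mm (distance of sanding_block from where it was at the start of the episode above 0.03 m).
It fails at once if the table's set angle is shifted (board face moved more than 10 mm) (distance of work_face from where it was at the start of the episode above 0.01 m).
It also fails if it takes over 58 s, if anything falls off the work surface, if the arm or the gripper's body presses on something with over 40 N, if the wrist force passes 120 N, or if a joint passes its speed limit or range.

## Working session

There is one attempt and no reset: what is moved stays moved. The work goes in short steps, Python scripts to look and compute and a tool call to move; the robot and the scene stay as the last step left them, time stands still between calls to the robot, and variables do not carry over. Pictures are saved under pics/ and viewed, at most 10 in all, crops included, and the job is handed in when it is done.

Besides the shell and the picture viewer there is one more tool, called by a JSON object that holds its "name" and its "arguments", one argument or row to a line. jog_arm: Moves the arm, as the interface text tells. Its arguments: {"type":"object","properties":{"deltas":{"type":"array","items":{"type":"number"}},"claw":{"type":"number"}},"required":["deltas"]}

```bash
mkdir -p pics; ls
cat > h.py <<'E'
import numpy as np, cv2
from station import sensors, eyes, r
def cloud(name):
    s=sensors.state(); im,d=eyes.snapshot(name); c=eyes.camera_params(name); K=np.array(c["camera_matrix"])
    v,u=np.mgrid[:420,:560]; P=np.stack([(u-K[0,2])*d/K[0,0],(v-K[1,2])*d/K[1,1],d],-1)
    if "R" in c: W=(P-np.array(c["t"]))@np.array(c["R"])
    else:
        T=np.array(c["T_tool_cam"]); W=(P@T[:3,:3].T+T[:3,3])@np.array(s["ee_rot"]).T+np.array(s["ee_pos"])
    return im,d,W
E
python3 - <<'E'
from h import *
s=sensors.state(); print({k:np.round(v,3).tolist() for k,v in s.items()}, r.tip_reach)
for n in("scene","top"):
    im,d,W=cloud(n); np.savez(f"{n}.npz",im=im,d=d,W=W); cv2.imwrite(f"pics/{n}.png",im[:,:,::-1])
E
python3 -c "
import cv2,numpy as np
a=[cv2.resize(cv2.imread(f'pics/{n}.png'),(560,420)) for n in('scene','top')]"
```

```text
pics
{'time': 0.0, 'joint_pos': [1.201, 0.468, -0.012, 1.604, 0.006, 1.071, -0.056], 'qd': [0.0, -0.001, -0.001, 0.0, 0.0, 0.0, 0.0], 'effort': [-0.0, -53.239, 0.022, -25.13, 0.011, 0.008, -0.0], 'ee_pos': [0.208, -0.615, 0.217], 'ee_rot': [[0.947, 0.321, -0.001], [0.321, -0.947, 0.002], [-0.0, -0.002, -1.0]], 'force': [-0.398, -0.054, -0.441], 'ft_torque': [-0.01, -0.036, -0.014], 'finger_force': 0.0, 'gripper_width': 1.002} 0.014
```

View pics/scene.png

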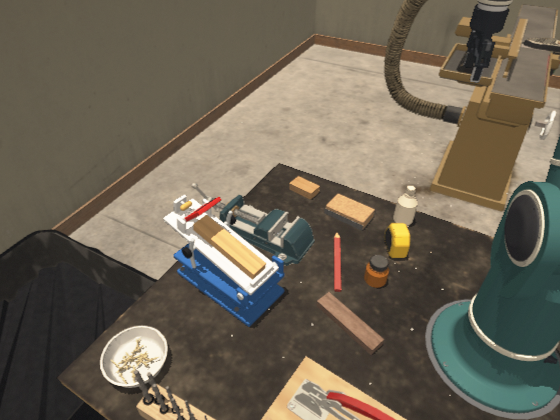

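View pics/top.png

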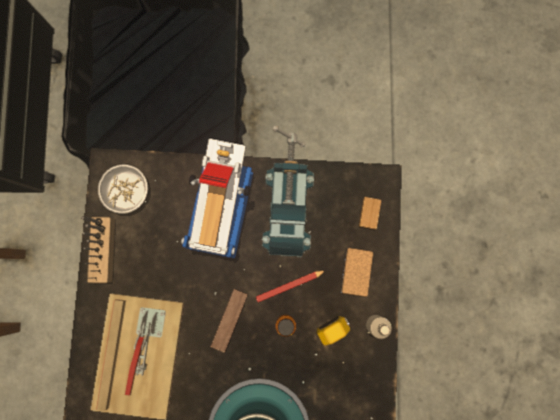

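The scene view shows the angle table at about (225,250), with its red keeper raised. In the top view the pale board is at (212,215), the red keeper at (216,176), the small block at (371,213) and the sanding block at (357,272).

Run:
```python
from h import *
z=np.load("top.npz"); im,d,W=z["im"],z["d"],z["W"]; hsv=cv2.cvtColor(im,cv2.COLOR_RGB2HSV)
def box(m,n):
    P=W[m&(d>0)]; c,wh,a=cv2.minAreaRect(P[:,:2].astype(np.float32)*1000)
    print(n,len(P),"med",np.median(P,0).round(4),"rect",np.round(c,1),np.round(wh,1),round(a,1),"z",np.percentile(P[:,2],[2,50,98]).round(4))
    return P
v,u=np.mgrid[:420,:560]
def reg(a,b,c,e): return (u>a)&(u<b)&(v>c)&(v<e)
Hh,S,V=hsv[...,0],hsv[...,1],hsv[...,2]
box(reg(350,395,190,236)&(W[...,2]>0.012),"block"); box(reg(330,390,240,305)&(W[...,2]>0.015),"sand")
k=box(reg(190,245,150,200)&((Hh<6)|(Hh>174))&(S>150),"keeper")
b=box(reg(190,245,180,255)&(Hh>10)&(Hh<25)&(S>70)&(V>110)&(W[...,2]>.06),"board")
for P,n in((b,"board"),(k,"keeper")):
    c=np.median(P,0); P=P[np.abs(P-c).max(1)<.12]
    for _ in range(3):
        A=np.c_[P[:,:2],np.ones(len(P))]; p=np.linalg.lstsq(A,P[:,2],rcond=None)[0]; e=np.abs(A@p-P[:,2]); P=P[e<max(.003,2*np.median(e))]
    print(n,p,len(P),e.std(),"slope",np.degrees(np.arctan(np.hypot(*p[:2]))),"az",np.degrees(np.arctan2(p[1],p[0])))
for q in [(212,245),(212,215),(216,190),(216,182),(216,170),(225,155),(203,215),(222,215)]: print(q,im[q[1],q[0]],W[q[1],q[0]].round(4))
```

```text
block 524 med [ 0.5009 -0.2583  0.0219] rect [ 502.5 -258.7] [41.  70.2] 79.3 z [0.0157 0.0219 0.0264]
sand 1212 med [ 0.363  -0.2253  0.0257] rect [ 363.8 -225.6] [ 61.4 105.1] 81.7 z [0.0197 0.0257 0.03  ]
keeper 567 med [0.5564 0.0826 0.1873] rect [562.3 104.5] [98. 50.] 79.4 z [0.1617 0.1873 0.2039]
board 1070 med [0.4799 0.0977 0.1251] rect [484.1  99.8] [ 41.4 132.8] 79.4 z [0.1068 0.1251 0.1387]
board [ 0.20413328 -0.04092418  0.03126649] 841 0.0007451841879197309 slope 11.760696234586636 az -11.33625066369279
keeper [-0.90540186  0.18060962  0.67548628] 468 0.0007086347923962257 slope 42.714438850699835 az 168.71871457102597
(212, 245) [213 154  90] [0.419  0.0982 0.1116]
(212, 215) [224 165  93] [0.482  0.0977 0.1258]
(216, 190) [126  93  58] [0.534  0.0889 0.1363]
(216, 182) [207  51  39] [0.5392 0.0802 0.2013]
(216, 170) [201  47  37] [0.5684 0.0842 0.1771]
(225, 155) [177 129  60] [0.6032 0.0682 0.1632]
(203, 215) [234 210 170] [0.4839 0.1198 0.1076]
(222, 215) [185 169 148] [0.4846 0.0792 0.1038]
```

Run:
```python
from h import *
z=np.load("top.npz"); im,d,W=z["im"],z["d"],z["W"]; hsv=cv2.cvtColor(im,cv2.COLOR_RGB2HSV)
v,u=np.mgrid[:420,:560]
p=np.array([0.20413,-0.04092,0.031266]); az=np.radians(-11.1); al=np.arctan(np.hypot(*p[:2]))
X=np.array([np.cos(al)*np.cos(az),np.cos(al)*np.sin(az),np.sin(al)]); Y=np.array([-np.sin(az),np.cos(az),0]); Z=np.cross(X,Y)
O=np.array([.48,.0977,0]); O[2]=p[0]*O[0]+p[1]*O[1]+p[2]
reg=(u>170)&(u<260)&(v>130)&(v<270)&(d>0); L=(W-O)@np.c_[X,Y,Z]
on=reg&(np.abs(L[...,2])<.004)&(np.abs(L[...,:2]).max(-1)<.12)&(hsv[...,1]>70)
Q=L[on]; 
for x in np.arange(-.08,.09,.015):
    q=Q[np.abs(Q[:,0]-x)<.006]
    if len(q)>5: print(round(x,3),len(q),np.percentile(q[:,1],[2,50,98]).round(4))
print("x ext",np.percentile(Q[np.abs(Q[:,1])<.012][:,0],[0,.5,1,99,100]).round(4))
k=reg&((hsv[...,0]<6)|(hsv[...,0]>174))&(hsv[...,1]>150)&(np.linalg.norm(L,axis=-1)<.2)&(L[...,2]>.012)
K=L[k]; e=K[:,0]; print("keeper x,y,z ext",[np.percentile(K[:,i],[1,50,99]).round(4) for i in range(3)])
np.savez("frame.npz",O=O,X=X,Y=Y,Z=Z)
for f in(-.053,): pass
```

```text
-0.065 30 [-0.0158  0.0009  0.0167]
-0.05 98 [-0.0169  0.0008  0.0175]
-0.035 88 [-0.0167 -0.0005  0.0178]
-0.02 92 [-0.0171  0.0005  0.018 ]
-0.005 92 [-0.0169 -0.0005  0.0178]
0.01 93 [-0.0163  0.0004  0.0183]
0.025 95 [-0.0169 -0.0004  0.0177]
0.04 92 [-0.0162  0.0002  0.0175]
0.055 90 [-0.0166  0.0006  0.0175]
x ext [-0.0632 -0.062  -0.0616  0.0633  0.0647]
keeper x,y,z ext [array([0.0692, 0.0886, 0.1094]), array([-0.0261,  0.    ,  0.0267]), array([0.0144, 0.0449, 0.0653])]
```

{"name": "jog_arm", "arguments": {
  "deltas": [0.03,0,-0.05,0.1733,0.03,0,-0.03,0.1733,0.03,0,0,0.1733,0,-0.06,0,0,0,-0.06,0,0,0,-0.06,0,0,0,-0.06,0,0,0,-0.06,0,0,0,-0.06,0,0],
  "claw": 0
}}

```text
time: 1.23
ee_pos: [0.3658, -0.2466, 0.2983]
ee_rot: [[0.981, -0.192, -0.0], [-0.192, -0.981, -0.0], [-0.0, 0.0, -1.0]]
force: [1.1, -0.4, -0.2]
gripper_width: -0.0
finger_force: 0.0
```

{"name": "jog_arm", "arguments": {
  "deltas": [0.0205,-0.06,0,0,0.0205,-0.06,0,0,0.0205,-0.06,0,0,0.0205,-0.06,0,0,0.0205,-0.06,0,0,0.0205,-0.06,0,0,0,0,0.03,0,0,0,0.03,0,0,0,0,0,0,0,0,0]
}}

```text
time: 2.48
ee_pos: [0.5534, 0.0763, 0.2394]
ee_rot: [[0.981, -0.192, 0.001], [-0.192, -0.981, 0.0], [0.001, -0.0, -1.0]]
force: [0.1, 1.0, 0.6]
gripper_width: 0.005
finger_force: 0.0
```

Run:
```python
from h import *
s=sensors.state(); print(s["ee_pos"],s["force"],r.tip_reach)
im,d,W=cloud("wrist"); cv2.imwrite("pics/w1.png",im[:,:,::-1])
```

```text
[0.55344114 0.07633178 0.23944539] [0.10869452 1.00833966 0.63383239] 0.014
```

View pics/w1.png

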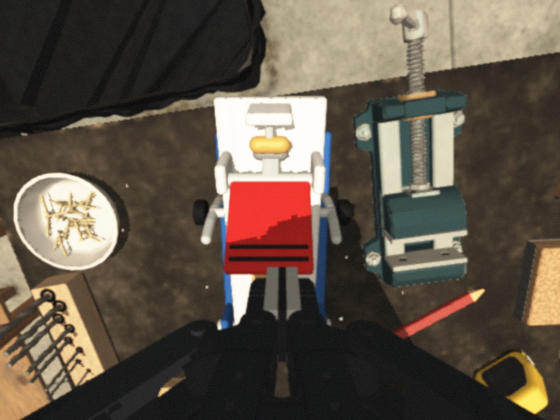

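The wrist view shows the red keeper centred at column 269, with its grip strips at rows 247 to 260. The fingers, at column 282, sit slightly to the right.

{"name": "jog_arm", "arguments": {
  "deltas": [0.002,-0.003,0.008,0,0.001,-0.004,0.008,0,0,0,0.008,0,-0.0024,0,0.004,0,-0.0024,0,0.004,0,-0.0024,0,0.004,0,-0.0024,0,0.004,0,-0.0024,0,0.004,0]
}}

```text
time: 3.52
ee_pos: [0.5453, 0.0849, 0.1943]
ee_rot: [[0.981, -0.192, 0.0], [-0.192, -0.981, -0.0], [0.0, 0.0, -1.0]]
force: [0.6, -0.4, -0.0]
gripper_width: 0.003
finger_force: 0.0
```

```bash
cat >> h.py <<'E'
def keeper():
    f=np.load("frame.npz"); im,d,W=cloud("top"); hsv=cv2.cvtColor(im,cv2.COLOR_RGB2HSV)
    L=(W-f["O"])@np.c_[f["X"],f["Y"],f["Z"]]
    k=((hsv[...,0]<6)|(hsv[...,0]>174))&(hsv[...,1]>150)&(d>0)&(np.linalg.norm(L-[.08,0,.04],axis=-1)<.08)
    K=L[k]; p=np.polyfit(K[:,0],K[:,2],1); e=np.abs(np.polyval(p,K[:,0])-K[:,2]); K=K[e<2*np.median(e)+.001]; p=np.polyfit(K[:,0],K[:,2],1)
    print("keeper angle",np.arctan(-p[0]),len(K),"x",K[:,0].min(),K[:,0].max(),"z",K[:,2].min(),K[:,2].max())
    return im
E
python3 - <<'E'
from h import *
im=keeper(); cv2.imwrite("pics/t2.png",cv2.resize(im[120:270,160:320,::-1],None,fx=4,fy=4))
im,d,W=cloud("wrist"); cv2.imwrite("pics/w2.png",im[:,:,::-1])
E
```

```text
Traceback (most recent call last):
  File "h.py", line 14, in keeper
    K=L[k]; p=np.polyfit(K[:,0],K[:,2],1); e=np.abs(np.polyval(p,K[:,0])-K[:,2]); K=K[e<2*np.median(e)+.001]; p=np.polyfit(K[:,0],K[:,2],1)
              ~~~~~~~~~~^^^^^^^^^^^^^^^^^
TypeError: expected non-empty vector for x
```

Top view is blocked by the arm; I'll use the wrist camera.

```bash
sed -i 's/def keeper():/def keeper(cam="wrist"):/; s/cloud("top"); hsv/cloud(cam); hsv/' h.py
python3 - <<'E'
from h import *
im=keeper(); cv2.imwrite("pics/w2.png",im[:,:,::-1])
E
```

```text
keeper angle 0.9633989011185947 9738 x 0.07229300851737551 0.1102823062902464 z 0.011129087893403333 0.06481887976294795
```

View pics/w2.png

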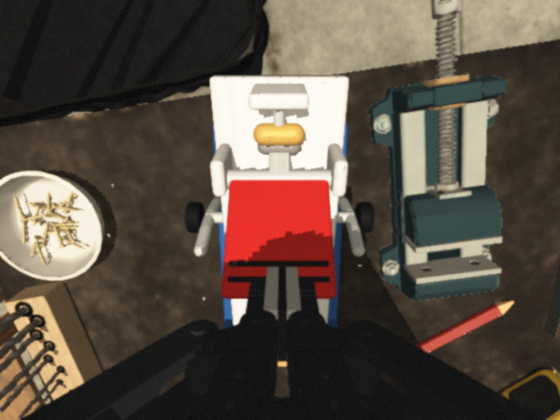

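Run:
```python
from h import *
im,d,W=cloud("wrist"); f=np.load("frame.npz"); L=(W-f["O"])@np.c_[f["X"],f["Y"],f["Z"]]; s=sensors.state(); R=np.array(s["ee_rot"]); c=eyes.camera_params("wrist"); print(np.round(c["T_tool_cam"],3).tolist()); print("tcp in frame",(s["ee_pos"]-f["O"])@np.c_[f["X"],f["Y"],f["Z"]])
for q in [(275,268),(290,268),(275,275),(290,275),(275,290),(275,310),(290,310),(250,290),(320,290),(240,255),(282,264),(282,290)]:
    print(q,im[q[1],q[0]],"tool",((W[q[1],q[0]]-s["ee_pos"])@R).round(4),"L",L[q[1],q[0]].round(4))
```

```text
[[0.001, -0.951, -0.308, 0.08], [1.0, 0.0, 0.0, -0.001], [-0.0, -0.308, 0.951, -0.156], [0.0, 0.0, 0.0, 1.0]]
tcp in frame [ 7.91462603e-02 -1.55717334e-05  5.40515619e-02]
(275, 268) [93 90 80] tool [ 0.0111 -0.0034 -0.0178] L [0.0936 0.0034 0.0692]
(290, 268) [97 90 83] tool [ 0.0111  0.0031 -0.0178] L [ 0.0936 -0.0031  0.0692]
(275, 275) [98 94 85] tool [ 0.0117 -0.0033 -0.0255] L [0.0958 0.0033 0.0766]
(290, 275) [99 95 86] tool [ 0.012   0.0029 -0.0261] L [ 0.0962 -0.0029  0.0771]
(275, 290) [96 90 81] tool [ 0.0111 -0.0031 -0.0367] L [0.0975 0.0031 0.0877]
(275, 310) [117 112 103] tool [ 0.0113 -0.0028 -0.0507] L [0.1005 0.0028 0.1013]
(290, 310) [122 115 105] tool [ 0.0114  0.0024 -0.0508] L [ 0.1006 -0.0024  0.1014]
(250, 290) [34 24 27] tool [ 0.0068 -0.0135 -0.0292] L [0.0918 0.0135 0.0813]
(320, 290) [135  30  25] tool [-0.0059  0.018  -0.0071] L [ 0.0748 -0.018   0.0622]
(240, 255) [234  52  46] tool [ 0.0072 -0.0215  0.0045] L [0.0853 0.0214 0.0482]
(282, 264) [19 17 16] tool [ 0.004  -0.0003  0.001 ] L [0.0828 0.0003 0.0523]
(282, 290) [20 22 20] tool [ 0.0111 -0.0004 -0.0366] L [0.0975 0.0004 0.0877]
```

{"name": "jog_arm", "arguments": {
  "deltas": [0.008,0,0,0,0,0,0.003,0,0,0,0.003,0,0,0,0.003,0,0,0,0,0]
}}

```text
time: 4.3
ee_pos: [0.5529, 0.0833, 0.1851]
ee_rot: [[0.981, -0.192, -0.001], [-0.192, -0.981, -0.0], [-0.001, 0.0, -1.0]]
force: [-0.7, 0.0, 0.4]
gripper_width: -0.001
finger_force: 0.0
```

{"name": "jog_arm", "arguments": {
  "deltas": [0,0,0.003,0,0,0,0.003,0,0,0,0.003,0,0,0,0.002,0,0,0,0,0]
}}

```text
time: 4.92
ee_pos: [0.5531, 0.0833, 0.1742]
ee_rot: [[0.981, -0.192, -0.0], [-0.192, -0.981, -0.0], [-0.0, 0.0, -1.0]]
force: [-0.7, 1.2, -0.3]
gripper_width: -0.005
finger_force: 0.0
```

Run:
```python
from h import *
im=keeper(); cv2.imwrite("pics/w3.png",im[:,:,::-1]); print(sensors.state()["force"])
```

```text
keeper angle 0.8351111327700751 9247 x 0.06899189649264308 0.11011723484111921 z 0.011024833107748606 0.05670885723811734
[ 0.00327074  0.84486097 -0.4476793 ]
```

View pics/w3.png

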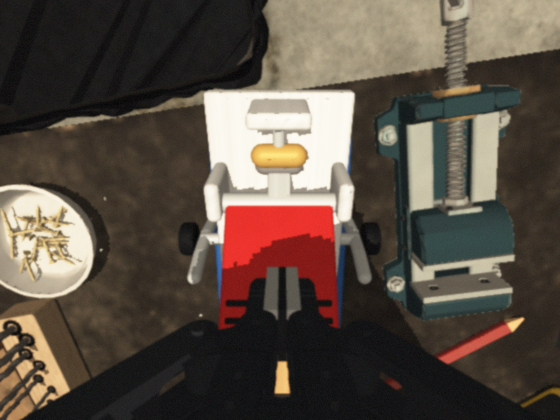

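The wrist view shows the fingertips on the keeper's top at about (282,268). The keeper has gone down to 0.84 rad, so contact is made.

{"name": "jog_arm", "arguments": {
  "deltas": [-0.002,0,0.0035,0,-0.002,0,0.0035,0,-0.002,0,0.0035,0,-0.002,0,0.0035,0,-0.002,0,0.0035,0,-0.002,0,0.0035,0]
}}

```text
time: 5.72
ee_pos: [0.5434, 0.0854, 0.1549]
ee_rot: [[0.981, -0.192, 0.005], [-0.192, -0.981, -0.0], [0.005, -0.001, -1.0]]
force: [2.0, -1.4, 8.5]
gripper_width: -0.002
finger_force: 4.3
```

```bash
python3 -c "
from h import *
keeper()"
```

```text
keeper angle 0.41568818114683315 10607 x 0.051290980009851106 0.10788500881020255 z 0.010463867572905128 0.0363967946906846
```

{"name": "jog_arm", "arguments": {
  "deltas": [-0.0025,0,0.0035,0,-0.0025,0,0.0035,0,-0.0025,0,0.0035,0,-0.0025,0,0.0035,0,-0.001,0,0.002,0,0,0,0,0]
}}

```text
time: 6.52
ee_pos: [0.5302, 0.0878, 0.137]
ee_rot: [[0.981, -0.192, -0.001], [-0.192, -0.981, -0.0], [-0.001, 0.0, -1.0]]
force: [0.2, -0.7, 0.4]
gripper_width: 0.004
finger_force: 0.0
```

```bash
python3 -c "
from h import *
keeper()"
```

```text
keeper angle -0.002483951919374884 12291 x 0.041042907414984196 0.10552479929729254 z 0.008919056491473067 0.012373195691893353
```

The keeper is snapped shut, with its angle at about 0. Next I move to the block.

{"name": "jog_arm", "arguments": {
  "deltas": [0,0,-0.04,0,0,0,-0.04,0,0,0,-0.04,0,0.0066,0.0576,0,0,0.0066,0.0576,0,0,0.0066,0.0576,0,0,0.0066,0.0576,0,0,0.0066,0.0576,0,0,0.0066,0.0576,0,0,0,0,0.05,0,0,0,0.05,0,0,0,0,0,0,0,0,0],
  "claw": 100
}}

```text
time: 8.2
ee_pos: [0.5045, -0.2592, 0.1592]
ee_rot: [[0.981, -0.192, 0.002], [-0.192, -0.981, -0.001], [0.002, 0.0, -1.0]]
force: [0.2, 0.4, 1.0]
gripper_width: 1.001
finger_force: 0.0
```

Run:
```python
from h import *
s=sensors.state(); R=np.array(s["ee_rot"]); im,d,W=cloud("wrist"); cv2.imwrite("pics/w4.png",im[:,:,::-1]); T=(W-s["ee_pos"])@R
np.savez("w4.npz",im=im,d=d,W=W,T=T); print(s["ee_pos"])
m=(np.abs(W[...,2]-.0215)<.006)&(np.linalg.norm(W[...,:2]-[.5025,-.2587],axis=-1)<.055)
c,wh,a=cv2.minAreaRect(W[m][:,:2].astype(np.float32)*1000); print(m.sum(),c,wh,a,np.median(W[m],0),"tool",np.median(T[m],0))
top=cloud("top")[0]
```

```text
[ 0.50446628 -0.25923244  0.15917816]
3526 (502.0115661621094, -257.6446228027344) (39.99807357788086, 69.97394561767578) 79.28504943847656 [ 0.50431361 -0.25799931  0.02200522] tool [-0.00077765 -0.00119538  0.1371654 ]
```

View pics/w4.png

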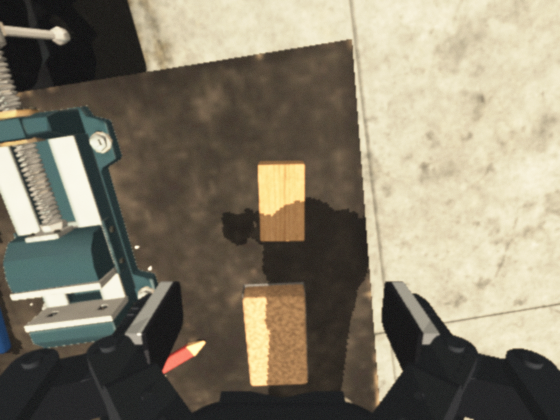

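The wrist view shows the block centred at (282,201), squarely between the jaws, whose tips are at (165,285) and (400,285). The sanding block at (276,333) is clear of the fingers.

Run:
```python
from h import *
z=np.load("w4.npz"); T,d,W=z["T"],z["d"],z["W"]; v,u=np.mgrid[:420,:560]
m=(d>0)&(W[...,2]>.06)&(v>250)&((u<200)|(u>365))
for c0,c1 in((100,200),(365,460)):
    k=m&(u>c0)&(u<c1); P=T[k]; print(len(P),"z max",np.percentile(P[:,2],[50,95,99,100]).round(4)); Q=P[P[:,2]>np.percentile(P[:,2],97)]; print(Q.mean(0).round(4))
for q in [(170,287),(175,300),(150,310),(400,287),(390,300)]: print(q,T[q[1],q[0]].round(4),z["im"][q[1],q[0]])
```

```text
9152 z max [-0.0759 -0.0317  0.0982  0.0989]
[-0.0787 -0.1283  0.0725]
8656 z max [-0.0762 -0.0347 -0.0289 -0.0244]
[ 0.0029  0.0428 -0.0296]
(170, 287) [ 0.0113 -0.0445 -0.0345] [61 58 54]
(175, 300) [ 0.0049 -0.0434 -0.0335] [27 26 25]
(150, 310) [ 0.0123 -0.0459 -0.052 ] [164 158 142]
(400, 287) [ 0.0117  0.0457 -0.0351] [163 159 143]
(390, 300) [ 0.0066  0.042  -0.0362] [23 21 23]
```

{"name": "jog_arm", "arguments": {
  "deltas": [-0.002,-0.0015,0.04,0,0,0,0.04,0,0,0,0.025,0,0,0,0.025,0,0,0,0,0,0,0,0,0]
}}

```text
time: 9.05
ee_pos: [0.503, -0.2577, 0.0293]
ee_rot: [[0.981, -0.192, 0.003], [-0.192, -0.981, -0.001], [0.003, 0.001, -1.0]]
force: [0.5, -1.0, 0.4]
gripper_width: 0.996
finger_force: 0.0
```

{"name": "jog_arm", "arguments": {
  "deltas": [0,0,0.01,0,0,0,0.009,0,0,0,0,0,0,0,0,0,0,0,0,0],
  "claw": 58
}}

```text
time: 9.68
ee_pos: [0.5017, -0.2572, 0.0087]
ee_rot: [[0.981, -0.192, 0.0], [-0.192, -0.981, -0.0], [0.0, 0.0, -1.0]]
force: [0.4, -0.1, 0.0]
gripper_width: 0.58
finger_force: 0.0
```

```bash
cat >> h.py <<'E'
def tips():
    s=sensors.state(); im,d,W=cloud("wrist"); T=(W-s["ee_pos"])@np.array(s["ee_rot"])
    for sg in(-1,1):
        k=(d>0)&(np.abs(T[...,0])<.014)&(T[...,1]*sg>.016)&(T[...,1]*sg<.05)&(W[...,2]>.004)
        P=T[k]; h=np.histogram(P[:,2],np.arange(-.06,.02,.004)); print(sg,list(zip(h[1].round(3).tolist(),h[0].tolist())))
    return im,d,W,T
E
python3 - <<'E'
from h import *
im,d,W,T=tips(); print(sensors.state()["ee_pos"]); cv2.imwrite("pics/w5.png",im[:,:,::-1])
E
```

```text
-1 [(-0.06, 274), (-0.056, 466), (-0.052, 256), (-0.048, 313), (-0.044, 300), (-0.04, 265), (-0.036, 257), (-0.032, 225), (-0.028, 213), (-0.024, 149), (-0.02, 64), (-0.016, 390), (-0.012, 4), (-0.008, 0), (-0.004, 0), (0.0, 0), (0.004, 0), (0.008, 0), (0.012, 0)]
1 [(-0.06, 278), (-0.056, 463), (-0.052, 265), (-0.048, 318), (-0.044, 294), (-0.04, 260), (-0.036, 250), (-0.032, 229), (-0.028, 208), (-0.024, 145), (-0.02, 73), (-0.016, 511), (-0.012, 1), (-0.008, 0), (-0.004, 0), (0.0, 0), (0.004, 0), (0.008, 0), (0.012, 0)]
[ 0.50168949 -0.25724477  0.00865356]
```

View pics/w5.png

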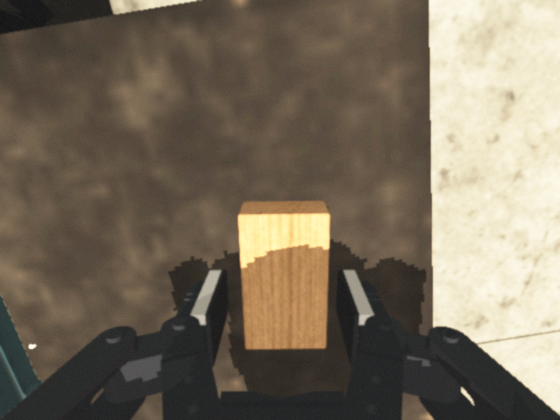

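The wrist view shows the block at (284,280) between the jaws, whose tips are at (212,275) and (350,275). The gaps on either side are even.

{"name": "jog_arm", "arguments": {
  "deltas": [0,0,0.008,0,0,0,0.008,0,0,0,0.007,0,0,0,0,0,0,0,0,0]
}}

```text
time: 10.35
ee_pos: [0.5014, -0.2571, -0.0148]
ee_rot: [[0.981, -0.192, -0.0], [-0.192, -0.981, 0.0], [-0.0, -0.0, -1.0]]
force: [-0.2, -0.8, 0.5]
gripper_width: 0.581
finger_force: 0.0
```

{"name": "jog_arm", "arguments": {
  "deltas": [0,0,0,0,0,0,0,0,0,0,0,0,0,0,0,0,0,0,0,0],
  "claw": 20
}}

```text
time: 10.98
ee_pos: [0.5019, -0.2574, -0.0139]
ee_rot: [[0.981, -0.192, 0.001], [-0.192, -0.981, -0.001], [0.001, 0.0, -1.0]]
force: [-0.8, 0.6, 5.8]
gripper_width: 0.456
finger_force: 63.9
```

{"name": "jog_arm", "arguments": {
  "deltas": [0,0,-0.02,0,0,0,-0.04,0,0,0,-0.05,0,0,0,-0.05,0,0,0,-0.05,0,0,0,-0.05,0,-0.0146,-0.0492,0,0,-0.0146,-0.0492,0,0,-0.0146,-0.0492,0,0,-0.0146,-0.0492,0,0,-0.0146,-0.0492,0,0,-0.0146,-0.0492,0,0,-0.0146,-0.0492,0,0,0,0,0.03,0,0,0,0.03,0,0,0,0.03,0,0,0,0,0,0,0,0,0]
}}

```text
time: 13.22
ee_pos: [0.468, 0.1007, 0.1568]
ee_rot: [[0.981, -0.192, 0.002], [-0.192, -0.981, 0.0], [0.002, -0.0, -1.0]]
force: [0.1, -0.9, -0.8]
gripper_width: 0.454
finger_force: 60.6
```

Run:
```python
from h import *
keeper()
s=sensors.state(); im,d,W=cloud("wrist"); cv2.imwrite("pics/w6.png",im[:,:,::-1]); f=np.load("frame.npz"); F=np.c_[f["X"],f["Y"],f["Z"]]
wf=f["O"]+F@[-.0105,.0003,0]; L=(W-wf)@F; np.savez("w6.npz",im=im,d=d,W=W,L=L); print(wf, s["force"],s["gripper_width"],"tcp rel wf world->tool",((wf-.002*0-s["ee_pos"])@np.array(s["ee_rot"])).round(4))
```

```text
keeper angle -0.0011334630721870742 17756 x 0.041014004386794846 0.10504530161512121 z 0.00865422644657583 0.012491882990451106
[0.46997047 0.09997343 0.1231104 ] [ 0.34324278  1.36312781 -0.76694402] 0.4542434394006681 tcp rel wf world->tool [0.0017 0.0004 0.0339]
```

View pics/w6.png

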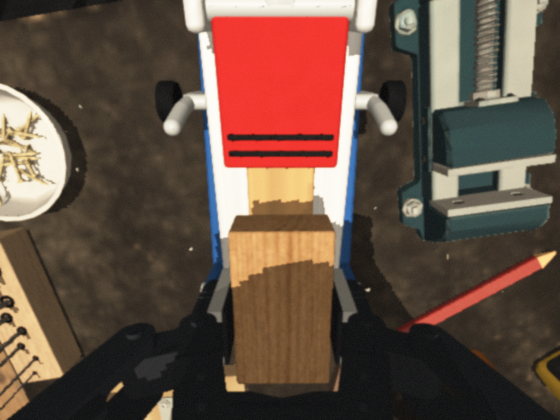

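The wrist view shows the block, at (282,300), gripped over the board. The board's strip is at columns 247 to 315, so the block is centred on it, and it is clear of the keeper's edge at row 167.

{"name": "jog_arm", "arguments": {
  "deltas": [0,0,0.015,0,0,0,0.012,0,0,0,0.008,0,0,0,0.0015,0,0,0,0.0015,0,0,0,0.0015,0,0,0,0,0,0,0,0,0]
}}

```text
time: 14.32
ee_pos: [0.4674, 0.1005, 0.1161]
ee_rot: [[0.981, -0.192, 0.0], [-0.192, -0.981, -0.0], [0.0, -0.0, -1.0]]
force: [0.6, 0.1, -1.0]
gripper_width: 0.453
finger_force: 60.8
```

{"name": "jog_arm", "arguments": {
  "deltas": [0,0,0.001,0,0,0,0.001,0,0,0,0.001,0,0,0,0,0,0,0,0,0]
}}

```text
time: 14.95
ee_pos: [0.4674, 0.1005, 0.1152]
ee_rot: [[0.981, -0.192, 0.001], [-0.192, -0.981, -0.001], [0.001, 0.001, -1.0]]
force: [-9.7, -1.9, 21.4]
gripper_width: 0.456
finger_force: 63.7
```

```bash
cat >> h.py <<'E'
def block():
    f=np.load("frame.npz"); F=np.c_[f["X"],f["Y"],f["Z"]]; wf=f["O"]+F@[-.0105,.0003,0]
    im,d,W=cloud("wrist"); L=(W-wf)@F; hsv=cv2.cvtColor(im,cv2.COLOR_RGB2HSV)
    k=(d>0)&(np.abs(L[...,1])<.017)&(np.abs(L[...,0])<.045)&(L[...,2]>.012)&(L[...,2]<.045)&(hsv[...,0]<28)&(hsv[...,1]>60)
    P=L[k]; 
    for _ in range(4):
        A=np.c_[P[:,:2],np.ones(len(P))]; p=np.linalg.lstsq(A,P[:,2],rcond=None)[0]; e=np.abs(A@p-P[:,2]); P=P[e<np.maximum(.0012,2*np.median(e))]
    print("block tilt deg x,y",np.degrees(np.arctan(p[:2])).round(2),"top z",p[2].round(4),len(P),"x",np.percentile(P[:,0],[.5,99.5]).round(4),"y",np.percentile(P[:,1],[.5,99.5]).round(4), "F",sensors.state()["force"].round(1) if hasattr(sensors.state()["force"],"round") else sensors.state()["force"])
    return im
E
python3 -c "
from h import *
block()"
```

```text
block tilt deg x,y [-11.13  -0.09] top z 0.0287 11700 x [-0.0301  0.0376] y [-0.0168  0.0168] F [-9.2 -3.4 22.1]
```

{"name": "jog_arm", "arguments": {
  "deltas": [0,0,-0.001,0,0,0,0,0,0,0,0,0,0,0,0,0],
  "claw": 51
}}

```text
time: 15.5
ee_pos: [0.4672, 0.1004, 0.1137]
ee_rot: [[0.981, -0.192, -0.001], [-0.192, -0.981, -0.0], [-0.001, 0.0, -1.0]]
force: [-0.3, -0.9, -0.2]
gripper_width: 0.508
finger_force: 0.0
```

```bash
python3 -c "
from h import *
block()"
```

```text
block tilt deg x,y [-0.44 -0.  ] top z 0.0223 9285 x [-0.0351  0.0339] y [-0.0168  0.0168] F [ 0.2  0.1 -0.5]
```

{"name": "jog_arm", "arguments": {
  "deltas": [0,0,0.0015,0,0,0,0.0015,0,0,0,0,0]
}}

```text
time: 15.92
ee_pos: [0.4672, 0.1004, 0.1108]
ee_rot: [[0.981, -0.192, -0.0], [-0.192, -0.981, -0.0], [-0.0, 0.0, -1.0]]
force: [-0.5, -0.1, -0.6]
gripper_width: 0.512
finger_force: 0.0
```

{"name": "jog_arm", "arguments": {
  "deltas": [0,0,0,0,0,0,0,0,0,0,0,0,0,0,0,0,0,0,0,0],
  "claw": 20
}}

```text
time: 16.55
ee_pos: [0.4674, 0.1006, 0.1111]
ee_rot: [[0.981, -0.192, 0.0], [-0.192, -0.981, 0.0], [0.0, -0.0, -1.0]]
force: [-1.5, 0.7, 5.2]
gripper_width: 0.457
finger_force: 60.8
```

```bash
python3 -c "
from h import *
block();keeper()"
```

```text
block tilt deg x,y [-0.41  0.11] top z 0.0223 9634 x [-0.0349  0.034 ] y [-0.0168  0.0169] F [-2.1  0.8  5.7]
keeper angle -0.0022949557919538888 30140 x 0.0410483436344833 0.09881740042605132 z 0.008707570254385828 0.012513535399336488
```

{"name": "jog_arm", "arguments": {
  "deltas": [0,0,0.0005,0,0,0,0,0,0,0,0,0,0,0,0,0]
}}

```text
time: 17.15
ee_pos: [0.4674, 0.1006, 0.1111]
ee_rot: [[0.981, -0.192, 0.0], [-0.192, -0.981, -0.0], [0.0, 0.0, -1.0]]
force: [-2.8, -0.4, 10.1]
gripper_width: 0.455
finger_force: 61.8
```

```bash
python3 -c "
from h import *
block();keeper()"
```

```text
block tilt deg x,y [-0.42 -0.01] top z 0.0223 9610 x [-0.0348  0.034 ] y [-0.0168  0.0168] F [-2.9  1.1 11. ]
keeper angle -0.0017472225631067124 30181 x 0.040901605710797234 0.0988533304542238 z 0.008667972509318089 0.012514619806701165
```

The block lies flush and centred, is still gripped and pushed with about 10 N, and the keeper is shut.

```bash
python3 -c "
from station import r
print(r.sign_off())"
```

```text
the job is handed in; nothing more can be done
None
```

I handed the job in at about 17 s with the keeper snapped shut and the block still gripped, flush (within about 0.5°) and centred on the board, pushed at about 10 N; sign-off returned no verdict.

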